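# Snap the protective cap onto the stud inside the pump control box cover

### The job

Pull the bottom-hinged front cover of the grey pump control box down until it lies fully open, then take the loose round snap cap from the bench and press it straight down onto the stud on the inside of the cover until it clicks and sits fully home on its seat. Do not let up after the click: finish with the gripper still on the cap, pressing it firmly down (about 10 N), and do not let go. Leave the other things on the bench where they are.

Things in the scene. Friction and masses are not known exactly. Their poses are not given: they have to be found in the camera images.
- control_box: Grey sheet-metal pump control box, fixed to the bench, 110 deep x 190 wide x 195 mm high; its front opening, closed by the cover, faces its own -x (roughly towards the robot). Origin: centre of its underside, on the bench; x points from front to back, z up.
- cover (a joint): Hinge of the box's front cover in rad: 0 = upright and shut, 1.57 = fully open at its stop, lying level with its inner face up, towards the robot. Starts between shut and a little ajar (0.35 rad). The hinge is lightly stiff and damped: the cover stays put below about 0.7 rad and may sink slowly by itself beyond that.
- cover_hinge (a point): Middle of the hinge line at the bottom edge of the cover (line along the box's y), 60 mm in front of the box's origin and 60 mm above the bench.
- cover_handle (a point): Middle of the handle: a round steel bar, 10 mm diameter, 100 mm long, parallel to the hinge, on two end posts 35 mm beyond the cover's free (upper) edge, in the cover's plane, 160 mm from the hinge line. Pinch it from above, fingers to the box's front and back; it turns between the pads. The cover is a plate 170 wide x 125 high x 6 mm thick.
- stud: Brass stud on the cover's inner face, 85 mm from the hinge line, midway along it; points into the box when shut, straight up when the cover is open. 18 mm diameter, 20 mm long, tip tapered to 12 mm, with four sprung catch balls (26 mm across) 9 mm above its foot. Origin: centre of its foot, at the seat's face, 7 mm above the cover's inner face; z along the stud, outwards.
- seat: Dark steel disc, 38 mm diameter, 7 mm thick, at the foot of the stud; the mouth of the snapped cap rests on it. Same origin and axes as the stud. Pushing the cap on: the lip meets the balls 13 mm above the seat, resists with up to about 10 N until 9 mm above it, then the push falls away (the click) and the balls draw the cap down onto the hard seat and hold it.
- cap: Loose white plastic snap cap standing mouth down on the bench: a round, closed, flat-topped cup 41 mm in diameter, 30 mm high, 30 g. Origin: centre of its mouth (underside); z up through its top. Inside the mouth is a 4 mm high lip with a 21 mm hole; above it the bore is 30 mm wide, ending 24 mm from the mouth.
- coupling: Bystander: white plastic pipe coupling, a ring open at both ends, 52 mm diameter, 45 mm high. Origin: centre of its underside.
- plug: Bystander: white plastic pipe plug, a 42 mm disc 22 mm high with a 22 mm square head on top (42 mm high in all). Origin: centre of its underside.
- wrench: Bystander: steel wrench lying on the bench.
- jar: Bystander: glass jar with a steel lid, 64 mm diameter, 90 mm high.
- tin: Bystander: steel tin, 74 mm diameter, 100 mm high.
- screwdriver: Bystander: screwdriver lying on the bench.
- brush: Bystander: brush lying on the bench.
Not all that is in view belongs to the job. Leave any pink or turquoise look-alike of the cap alone.

How it is judged:
On the way, in this order (a step that is already met when the one before it is completed fails the run):
1. the cover is pulled down, fully open (value of joint cover above 1.5 rad), for 0.1 s.
2. the cap is snapped fully home on the stud, with the cover open (value of joint cover above 1.5 rad and z of cap in the frame of stud between -0.003 and 0.002 m and distance between cap and stud below 0.004 m and angle between the z axis of cap and the z axis of stud, either way round below 0.1 rad and angle between cap's own z axis and vertical below 0.2 rad), for 0.2 s.
At the end, for the whole second after the job is handed in: The cover is fully open (above 1.50 rad); the cap sits on the seat (mouth within 2 mm of it), centred on the stud within 4 mm, its axis within 0.1 rad of the stud's; and the gripper is still touching the cap (over 3 N) and pressing it onto the seat with more than 5 N (all of step 2 and contact force between cap and seat above 5 N and contact force between the fingers and cap above 3 N); the arm keeps its last pose, push and grip.
It fails at once if a bystander was shifted by more than 30 mm (distance of any of coupling, plug, wrench, jar, tin, screwdriver, brush from where it was at the start of the episode above 0.03 m).
It also fails if it takes over 56 s, if anything falls off the work surface, if the arm or the gripper's body presses on something with over 40 N, if the wrist force passes 120 N, or if a joint passes its speed limit or range.

### The arm

A 6-joint arm with a two-finger parallel gripper is mounted at the origin on the work surface. World frame = base frame: x ahead of the robot, y to its left, z up, the work surface at z = 0. Lengths are in m, angles in rad, forces in N, time in s.
With the tool pointing down it reaches from about 0.325 to 0.9 m from the base axis. Payload 3.5 kg.
Tool frame: the origin (TCP) lies midway between the tips of the shut fingers; the grasp point (between the pads) lies manip.tcp_to_grasp behind it (manip.tcp_to_grasp is the distance from the TCP to the grasp point, in m); z points along the fingers, y is the line along which they close (so a half turn about z gives the same grasp; the last joint's range is limited). The gripper opens to 85 mm and grips with 20 to 120 N. Pads are 22 mm wide; open, the fingers measure 114 mm over their backs; the gripper's body (76 mm by 85 mm) begins 54 mm behind the grasp point. The pads swing forward as they close: fully open they stand 13 mm farther back than shut.
Start: joints at [1.216, 0.276, -0.026, 1.268, 0, 1.467], TCP at [0.156, 0.605, 0.231] pointing down, gripper open.
Joint ranges: [-3.12, 3.12], [-0.85, 1.88], [-1.08, 1.24], [-1.95, 2.15], [-1.57, 1.53], [-3.14, 3.14]. Speed limits (rad/s): [2.57, 2.57, 3.14, 3.14, 3.14, 3.14].

### API

Orientations are given as a rotation vector (axis times angle).
In Python, from bench import manip gives the robot as it stands.
- The arm moves only by the tool step_arm, never from a script. Its argument "commands" is a list of rows, each a list of 7 numbers: the shift along the world's x, y, z as a fraction of full scale, then the turn, a rotation vector about the world's x, y, z as a fraction of full scale, then the closure, from 0 (fully open) to 1 (shut). A call has 1 to 12 rows; each row is the pose to reach, as a shift and turn from the pose commanded when the call began, turning the shorter way round; what a row does not reach only later rows make up. Full scale, the value 1, is 300 mm for a shift and 180 degrees for a turn. A row lasts 1/12 s, in which the tool goes at most 41.7 mm and 7.16 degrees, less where a joint would pass 70% of its speed; a pose out of reach is approached as far as the arm can. A call with a number of a shift or a turn outside -1 to 1 is refused whole. A call with a gripper value outside its range is refused whole. The fingers move at their own pace and stop on an object; the grip force is fixed at half the most. Time passes only in rows, so rows that repeat a pose let the fingers close. It gives the time, the measured TCP pose, the force, the opening and the grip force at its end, in the units of the state.
- manip.get_state(): the state, without advancing time (a new reading comes with each control period).
- manip.camera(name): name is "side" or "top"; returns a dict with "frame" (420x560x3 uint8, red, green, blue), "vfov" (degrees; the focal length in pixels is half the picture's height over the tangent of half this angle, whatever the lens; pixels are square), "cx", "cy" (the principal point, pixels), "k1" (the pictures are not rectified: a ray, as slopes to the right and down, at radius r is drawn at 1 + k1 r^2 times it, then the intrinsics apply), "R" (3x3) and "t" (3): a world point X has camera coordinates R X + t. Camera axes: x right, y down, z forward; pixel columns grow to the right and rows downward; lengths in m; the calibration is good to about 2 mm. A picture is of the moment at which its call begins. There is no depth.
- manip.sign_off(): hands the job in; it is judged then, once.
The state is a dict: "t": time; "joint_positions": joint angles; "joint_velocities": joint speeds; "joint_torque": joint torques, N m; "position": TCP position; "tcp_rot": TCP orientation; "force": force on the tool from outside, world axes, zero at the start; "ft_torque": the same for the moment, N m; "finger_gap": finger opening in m; "grip_force": force on a finger pad.
Only numpy, scipy, OpenCV 4.12 (cv2) and the standard library are available. Lean on these libraries where they do the work, as an engineer would, in place of code of your own. Each camera call takes 0.05 s, during which the arm holds its last target. There are 200 camera calls.

## Working session

There is one attempt and no reset: what is moved stays moved. The work goes in short steps, Python scripts to look and compute and a tool call to move; the robot and the scene stay as the last step left them, time stands still between calls to the robot, and variables do not carry over. Pictures are saved under pics/ and viewed, at most 10 in all, crops included, and the job is handed in when it is done.

Besides the shell and the picture viewer there is one more tool, called after "Call:" as name(argument=value, ...) on one line, values as JSON. step_arm: Moves the arm, as the interface text tells. Shift numbers are shares of 300 mm and turn numbers shares of 180 degrees, none past 1 either way. Its arguments: {"type":"object","properties":{"commands":{"type":"array","items":{"type":"array","items":{"type":"number","minimum":-1,"maximum":1}}}},"required":["commands"]}

```bash
mkdir -p pics; cat > h.py <<'E'
import numpy as np, cv2, pickle
from bench import manip
def snap(n,f):
    c=manip.camera(n); pickle.dump(c,open(f'pics/{f}.pkl','wb')); cv2.imwrite(f'pics/{f}.png',c['frame'][:,:,::-1]); return c
def load(f): return pickle.load(open(f'pics/{f}.pkl','rb'))
def K(c):
    f=210/np.tan(np.radians(c['vfov'])/2); return np.array([[f,0,c['cx']],[0,f,c['cy']],[0,0,1.]])
def ray(c,u,v):
    p=cv2.undistortPoints(np.array([[[u,v]]],float),K(c),np.array([c['k1'],0,0,0.]))[0,0]
    R=np.array(c['R']);t=np.array(c['t']); return -R.T@t, R.T@np.array([p[0],p[1],1.])
def onz(c,u,v,z):
    o,d=ray(c,u,v); return o+d*(z-o[2])/d[2]
def tri(c1,p1,c2,p2):
    A=[];b=[]
    for c,p in((c1,p1),(c2,p2)):
        o,d=ray(c,*p);d/=np.linalg.norm(d);P=np.eye(3)-np.outer(d,d);A.append(P);b.append(P@o)
    return np.linalg.lstsq(np.vstack(A),np.hstack(b),rcond=None)[0]
def proj(c,X):
    return cv2.projectPoints(np.atleast_2d(X).astype(float),cv2.Rodrigues(np.array(c['R'],float))[0],np.array(c['t'],float),K(c),np.array([c['k1'],0,0,0.]))[0][:,0]
E
python3 - <<'E'
from h import *
a=snap('top','top0');b=snap('side','side0')
for c in(a,b): print(c['vfov'],c['cx'],c['cy'],c['k1'],-np.array(c['R']).T@c['t'],np.array(c['R'])[2])
s=manip.get_state();print(s,manip.tcp_to_grasp)
E
```

```text
46.31787588550488 278.25111102812343 209.22142652151783 -0.09482643865969799 [0.29972298 0.02978137 1.52205221] [ 0.2257168  -0.01360471 -0.97409796]
48.29664406964208 279.0621550356875 211.4374874375824 -0.035027627988445664 [ 0.06538981 -0.68399693  1.06684839] [ 0.42775264  0.55935236 -0.71003706]
{'t': 0.1, 'joint_positions': array([ 1.21560515e+00,  2.77070604e-01, -2.77517495e-02,  1.26802469e+00,
       -2.90934613e-05,  1.46740920e+00]), 'joint_velocities': array([-0.00101799, -0.00143295,  0.0025163 ,  0.00041355,  0.001673  ,
        0.0006012 ]), 'joint_torque': array([ 3.58451352e-04, -4.46707177e+01,  2.96128356e+01,  8.44327704e-03,
       -5.43646331e-05, -1.76714519e-05]), 'position': array([0.15547822, 0.60460947, 0.23025928]), 'tcp_rot': array([-0.39443354, -3.11629047,  0.00314691]), 'force': array([ 0.3528661 ,  0.53280099, -0.10137139]), 'ft_torque': array([-0.02698305,  0.00700726, -0.00798719]), 'grip_force': 0.0, 'finger_gap': 0.08575840797675399} 0.0187
```

View pics/top0.png

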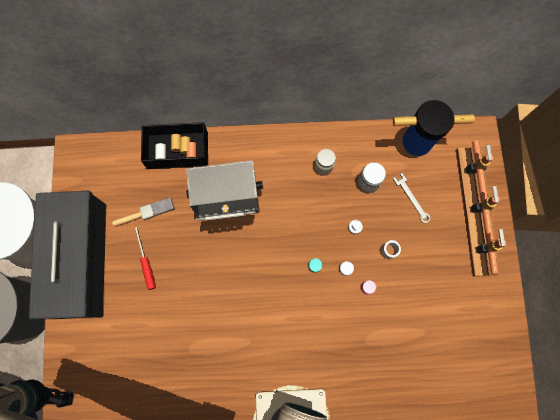

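View pics/side0.png

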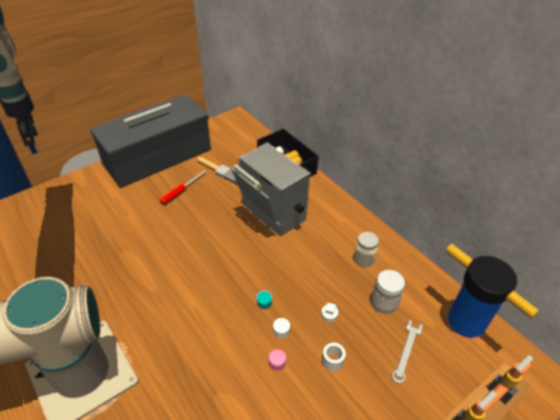

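Both views show the grey box (top ~(223,190), side ~(272,190)). In the top view, things that could be taken for the cap are:
- White disc at (347,268).
- Plug at (356,227), with a square head.
- Coupling ring at (392,249).
- Turquoise look-alike at (316,265).
- Pink look-alike at (369,287).

I choose the plain white disc, which is at (282,327) in the side view, and check it in a close crop together with the box.

```bash
python3 - <<'E'
from h import *
a=load('top0');b=load('side0')
def crop(c,x,y,w,h): return cv2.resize(c['frame'][y:y+h,x:x+w,::-1],(400,300),interpolation=cv2.INTER_CUBIC)
cv2.imwrite('pics/c1.png',np.vstack([np.hstack([crop(a,300,210,100,75),crop(a,175,155,100,75)]),np.hstack([crop(b,245,280,100,75),crop(b,220,140,100,75)])]))
print(onz(a,347,268,.03),onz(b,282,325,.03))
for n,c,(x,y) in(('a',a,(347,268)),('b',b,(282,327))):
    f=c['frame'].astype(int);m=((f.min(2)>140)).astype(np.uint8)
    nl,L,s,ce=cv2.connectedComponentsWithStats(m);l=L[y,x];print(n,s[l],ce[l])
E
```

```text
[ 0.45182184 -0.19133438  0.03      ] [ 0.45469006 -0.19390902  0.03      ]
a [340 261  14  14 152] [346.59868421 267.71052632]
b [273 318  17  16 219] [281.13242009 325.37899543]
```

View pics/c1.png

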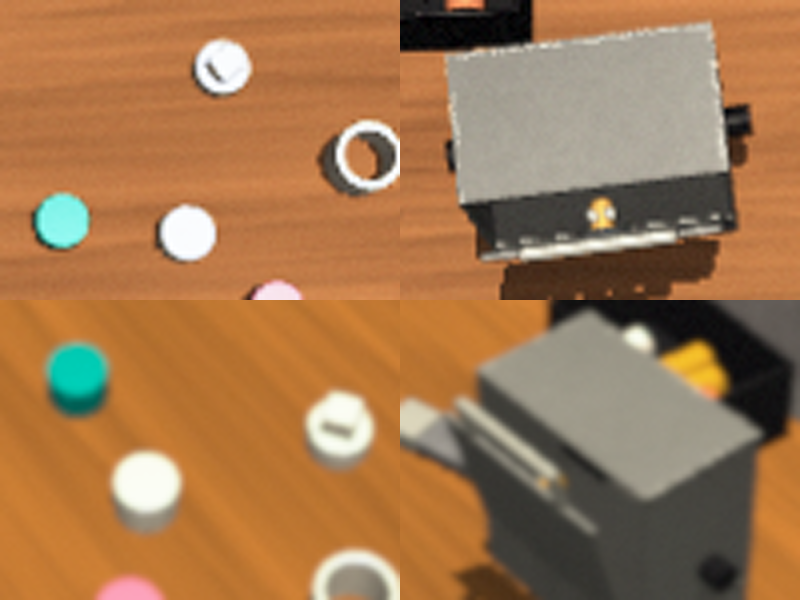

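Crop: the chosen object is a plain flat-topped white cup, unlike the square-headed plug or the open ring. The cover is slightly ajar with the handle bar at top px (205,218)–(244,214). Next I fit the box pose and cover angle from both views.

```bash
cat >> h.py <<'E'
def b2w(p,X):
    c,s=np.cos(p[2]),np.sin(p[2]);X=np.atleast_2d(X)
    return np.c_[p[0]+c*X[:,0]-s*X[:,1],p[1]+s*X[:,0]+c*X[:,1],X[:,2]]
def cov(q,r,y,n=0):  # r along cover, n inwards normal
    return [-.06-r*np.sin(q)+n*np.cos(q),y,.06+r*np.cos(q)+n*np.sin(q)]
E
python3 - <<'E'
from h import *
from scipy.optimize import least_squares
a=load('top0');b=load('side0')
A=np.array([[455,205],[730,170],[712,25],[448,57],[520,250],[675,237]],float);A=np.c_[175+(A[:,0]-400)/4,155+A[:,1]/4]
B=np.array([[480,370],[648,500],[760,432],[588,308],[458,402],[555,478]],float);B=np.c_[220+(B[:,0]-400)/4,140+(B[:,1]-300)/4]
def pts(p): return b2w(p,[[-.055,.095,.195],[-.055,-.095,.195],[.055,-.095,.195],[.055,.095,.195],cov(p[3],.16,.05),cov(p[3],.16,-.05)])
r=least_squares(lambda p:np.r_[(proj(a,pts(p))-A).ravel(),(proj(b,pts(p))-B).ravel()],[.6,.15,0.1,.3],loss='soft_l1')
p=r.x;print(p,r.fun.reshape(-1,2).round(1).tolist())
print('handle',pts(p)[4:],'open',b2w(p,cov(1.5708,.16,0)),'stud open',b2w(p,cov(1.5708,.085,0,.01)))
for i in(4,5):print(tri(a,A[i],b,B[i]))
# cap
t=onz(a,346.6,267.7,.03);print(t, tri(a,(346.6,267.7),b,(281.1,325.4)))
ce=[]
for n,c in(('a',a),('b',b)):
  o=[]
  for X in np.array([[.45,-.19],[.46,-.19],[.45,-.2]]):
    pass
np.save('box.npy',p)
E
```

```text
[0.69137532 0.1654456  0.07932796 0.25616798] [[1.5, -0.5], [0.4, -0.2], [0.3, -1.1], [-0.1, -0.9], [1.8, 0.6], [-0.5, -0.7], [-1.8, -0.4], [-1.2, 0.0], [-0.4, -0.0], [-0.4, 0.4], [0.4, 0.2], [-1.4, -0.9]]
handle [[0.58718919 0.20732108 0.21477888]
 [0.59511367 0.10763556 0.21477888]] open [[0.47206718 0.14801175 0.05999941]] stud open [[0.54683128 0.1539551  0.06999969]]
[0.58957022 0.21293212 0.21076521]
[0.59568432 0.10555005 0.21185244]
[ 0.45279781 -0.1901829   0.03      ] [ 0.45363809 -0.19105497  0.02513096]
```

Call:
step_arm(commands=[[0.2,-0.2,0.25,0,0,-0.1,0.5],[0.733,-0.747,0.25,0,0,-0.2,0.5],[0.733,-0.747,0.25,0,0,-0.3,0.5],[0.733,-0.747,0.25,0,0,-0.394,0.5],[0.733,-0.747,0.25,0,0,-0.394,0.5],[0.733,-0.747,0.25,0,0,-0.394,0.5],[0.733,-0.747,0.25,0,0,-0.394,0.5],[0.733,-0.747,0.25,0,0,-0.394,0.5],[0.733,-0.747,0.25,0,0,-0.394,0.5],[0.733,-0.747,0.25,0,0,-0.394,0.5],[0.733,-0.747,0.25,0,0,-0.394,0.5],[0.733,-0.747,0.25,0,0,-0.394,0.5]])

```text
t: 1.1
position: [0.3755, 0.3809, 0.3058]
tcp_rot: [-2.126, -2.312, 0.002]
force: [0.2, -0.4, -0.2]
finger_gap: 0.0423
grip_force: 0.0
```

Call:
step_arm(commands=[[0.72,-0.743,0,0,0,0,0.5],[0.72,-0.743,0,0,0,0,0.5],[0.72,-0.743,0,0,0,0,0.5],[0.72,-0.743,0,0,0,0,0.5],[0.72,-0.743,0,0,0,0,0.5],[0.72,-0.743,0,0,0,0,0.5],[0.72,-0.743,0,0,0,0,0.5],[0.72,-0.743,-0.1,0,0,0,0.5],[0.72,-0.743,-0.2,0,0,0,0.5],[0.72,-0.743,-0.25,0,0,0,0.5],[0.72,-0.743,-0.25,0,0,0,0.5],[0.72,-0.743,-0.25,0,0,0,0.5]])

```text
t: 2.1
position: [0.5905, 0.1587, 0.23]
tcp_rot: [-2.125, -2.311, 0.004]
force: [0.0, 0.5, -0.0]
finger_gap: 0.0429
grip_force: 0.0
```

```bash
python3 - <<'E'
from h import *
a=snap('top','t1');b=snap('side','s1')
def crop(c,x,y,w,h): return cv2.resize(c['frame'][y:y+h,x:x+w,::-1],(400,400),interpolation=cv2.INTER_CUBIC)
cv2.imwrite('pics/c2.png',np.hstack([crop(a,180,150,90,90),crop(b,210,110,90,90)]))
s=manip.get_state();print(s['position'],proj(a,s['position']),proj(b,s['position']))
E
```

```text
[0.59228323 0.15910932 0.23283508] [[223.69924765 214.00668054]] [[245.6733988  169.00259277]]
```

View pics/c2.png

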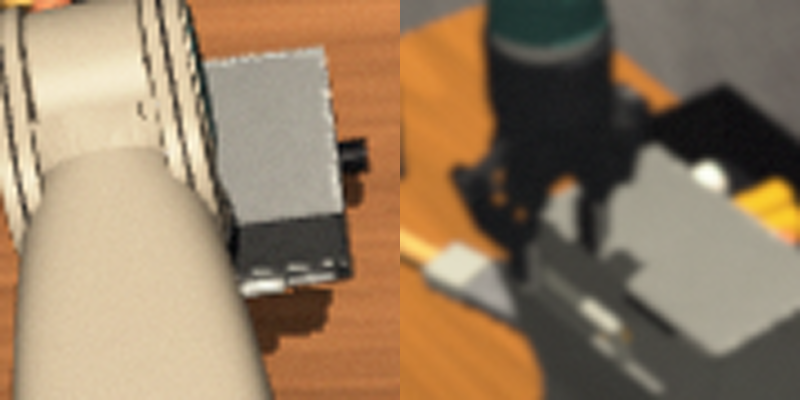

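The crop shows the fingers astride the handle bar (front tip at ~(520,275), back tip at ~(590,250), bar running between them). Descend and close.

Call:
step_arm(commands=[[0,0,-0.06,0,0,0,0.5],[0,0,-0.117,0,0,0,0.5],[0,0,-0.117,0,0,0,0.5],[0,0,-0.117,0,0,0,0.7],[0,0,-0.117,0,0,0,0.85],[0,0,-0.117,0,0,0,1],[0,0,-0.117,0,0,0,1],[0,0,-0.117,0,0,0,1],[0,0,-0.117,0,0,0,1],[0,0,-0.117,0,0,0,1],[0,0,-0.117,0,0,0,1]])

```text
t: 3.12
position: [0.5928, 0.1587, 0.1984]
tcp_rot: [2.128, 2.309, 0.005]
force: [-0.3, 1.2, 5.4]
finger_gap: 0.0079
grip_force: 58.7
```

```bash
python3 - <<'E'
import numpy as np
for rng in (np.linspace(.25,.95,13)[1:],np.linspace(.95,1.6,13)[1:]):
    q0=.25 if rng[0]<.9 else .95
    print([[round(x,3) for x in (-.997*.16*(np.sin(q)-np.sin(q0))/.3,-.079*.16*(np.sin(q)-np.sin(q0))/.3,.16*(np.cos(q)-np.cos(q0))/.3)] for q in rng])
E
```

```text
[[np.float64(-0.03), np.float64(-0.002), np.float64(-0.009)], [np.float64(-0.059), np.float64(-0.005), np.float64(-0.019)], [np.float64(-0.088), np.float64(-0.007), np.float64(-0.031)], [np.float64(-0.116), np.float64(-0.009), np.float64(-0.045)], [np.float64(-0.143), np.float64(-0.011), np.float64(-0.06)], [np.float64(-0.169), np.float64(-0.013), np.float64(-0.077)], [np.float64(-0.194), np.float64(-0.015), np.float64(-0.095)], [np.float64(-0.218), np.float64(-0.017), np.float64(-0.115)], [np.float64(-0.241), np.float64(-0.019), np.float64(-0.136)], [np.float64(-0.262), np.float64(-0.021), np.float64(-0.158)], [np.float64(-0.282), np.float64(-0.022), np.float64(-0.182)], [np.float64(-0.301), np.float64(-0.024), np.float64(-0.207)]]
[[np.float64(-0.016), np.float64(-0.001), np.float64(-0.024)], [np.float64(-0.031), np.float64(-0.002), np.float64(-0.049)], [np.float64(-0.044), np.float64(-0.004), np.float64(-0.074)], [np.float64(-0.056), np.float64(-0.004), np.float64(-0.101)], [np.float64(-0.067), np.float64(-0.005), np.float64(-0.127)], [np.float64(-0.076), np.float64(-0.006), np.float64(-0.155)], [np.float64(-0.084), np.float64(-0.007), np.float64(-0.183)], [np.float64(-0.09), np.float64(-0.007), np.float64(-0.211)], [np.float64(-0.094), np.float64(-0.007), np.float64(-0.239)], [np.float64(-0.098), np.float64(-0.008), np.float64(-0.268)], [np.float64(-0.099), np.float64(-0.008), np.float64(-0.297)], [np.float64(-0.099), np.float64(-0.008), np.float64(-0.326)]]
```

Call:
step_arm(commands=[[-0.03,-0.002,-0.009,0,0,0,1],[-0.06,-0.005,-0.019,0,0,0,1],[-0.088,-0.007,-0.031,0,0,0,1],[-0.116,-0.009,-0.045,0,0,0,1],[-0.143,-0.011,-0.06,0,0,0,1],[-0.169,-0.013,-0.077,0,0,0,1],[-0.194,-0.015,-0.095,0,0,0,1],[-0.218,-0.017,-0.115,0,0,0,1],[-0.241,-0.019,-0.136,0,0,0,1],[-0.262,-0.021,-0.158,0,0,0,1],[-0.282,-0.022,-0.182,0,0,0,1],[-0.3,-0.024,-0.207,0,0,0,1]])

```text
t: 4.12
position: [0.5013, 0.1514, 0.1334]
tcp_rot: [-2.129, -2.31, -0.002]
force: [4.4, 3.6, -0.8]
finger_gap: 0.0081
grip_force: 58.4
```

Call:
step_arm(commands=[[-0.016,-0.001,-0.024,0,0,0,1],[-0.031,-0.002,-0.049,0,0,0,1],[-0.044,-0.004,-0.074,0,0,0,1],[-0.056,-0.004,-0.101,0,0,0,1],[-0.067,-0.005,-0.127,0,0,0,1],[-0.076,-0.006,-0.155,0,0,0,1],[-0.084,-0.007,-0.183,0,0,0,1],[-0.09,-0.007,-0.211,0,0,0,1],[-0.094,-0.007,-0.239,0,0,0,1],[-0.098,-0.008,-0.268,0,0,0,1],[-0.099,-0.008,-0.297,0,0,0,1],[-0.099,-0.008,-0.316,0,0,0,1]])

```text
t: 5.12
position: [0.4749, 0.1492, 0.0443]
tcp_rot: [2.127, 2.308, 0.005]
force: [-10.7, -0.9, 60.9]
finger_gap: 0.0078
grip_force: 68.0
```

Call:
step_arm(commands=[[0,0,0.01,0,0,0,1],[0,0,0.01,0,0,0,0.75],[0,0,0.01,0,0,0,0.75],[0,0,0.01,0,0,0,0.75],[0,0,0.01,0,0,0,0.75],[0,0,0.1,0,0,0,0.75],[0,0,0.2,0,0,0,0.75],[0,0,0.3,0,0,0,0.6],[0,-0.13,0.4,0,0,0,0.3],[0,-0.26,0.4,0,0,0,0.3],[0,-0.39,0.4,0,0,0,0.3],[0,-0.52,0.4,0,0,0,0.3]])

```text
t: 6.12
position: [0.4709, -0.0087, 0.1594]
tcp_rot: [-2.128, -2.311, 0.001]
force: [0.8, 0.7, -0.2]
finger_gap: 0.0598
grip_force: 0.0
```

```bash
python3 - <<'E'
from h import *
a=snap('top','t2');b=snap('side','s2')
def crop(c,x,y,w,h): return cv2.resize(c['frame'][y:y+h,x:x+w,::-1],(400,400),interpolation=cv2.INTER_CUBIC)
cv2.imwrite('pics/c3.png',np.hstack([crop(a,180,170,80,80),crop(b,200,150,100,100)]))
p=np.load('box.npy');X=b2w(p,[cov(1.5708,.085,0,.01+h) for h in(0,.02)]+[cov(1.5708,.16,y) for y in(.05,-.05)]);print(X)
print(((proj(a,X)-[180,170])*5).round(),((proj(b,X)-[200,150])*4+[400,0]).round(), manip.get_state()['position'])
E
```

```text
[[0.54683128 0.1539551  0.06999969]
 [0.54683121 0.1539551  0.08999969]
 [0.46810494 0.1978545  0.05999941]
 [0.47602942 0.09816899 0.05999941]]
[[258. 353.]
 [255. 347.]
 [189. 489.]
 [356. 468.]] [[544. 273.]
 [543. 254.]
 [423. 293.]
 [504. 371.]] [ 0.47089767 -0.01199762  0.15870036]
```

View pics/c3.png

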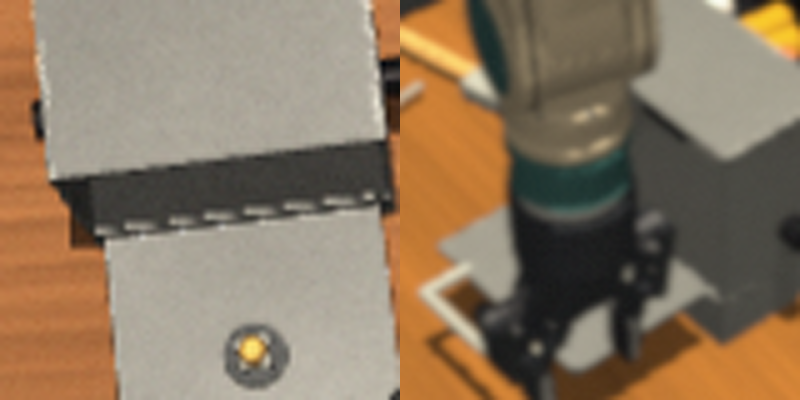

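The crop shows the cover lying level with the brass stud at top crop (252,347) on its seat disc, within about 1.5 mm of the model. Now to the cap.

Call:
step_arm(commands=[[-0.02,-0.15,0,0,0,0,0.25],[-0.04,-0.28,0,0,0,0,0.25],[-0.058,-0.42,0,0,0,0,0.25],[-0.058,-0.56,0,0,0,0,0.25],[-0.058,-0.597,-0.1,0,0,0,0.25],[-0.058,-0.597,-0.2,0,0,0,0.25],[-0.058,-0.597,-0.3,0,0,0,0.25],[-0.058,-0.597,-0.3,0,0,0,0.25],[-0.058,-0.597,-0.3,0,0,0,0.25],[-0.058,-0.597,-0.3,0,0,0,0.25]])

```text
t: 7.05
position: [0.4547, -0.186, 0.0699]
tcp_rot: [-2.128, -2.31, 0.0]
force: [0.5, -0.1, 0.6]
finger_gap: 0.064
grip_force: 0.0
```

```bash
python3 - <<'E'
from h import *
a=snap('top','t3');b=snap('side','s3')
def crop(c,x,y,w,h): return cv2.resize(c['frame'][y:y+h,x:x+w,::-1],(400,400),interpolation=cv2.INTER_CUBIC)
cv2.imwrite('pics/c4.png',np.vstack([np.hstack([crop(b,210,265,100,100),crop(b,220,185,50,50)])]))
p=np.load('box.npy');X=b2w(p,[cov(1.5708,.085,0,.01+h) for h in(0,.02)])
print(((proj(b,X)-[220,185])*8+[400,0]).round(), manip.get_state()['position'])
for n,c,lo in(('a',a,(205,215,50,50)),('b',b,(220,185,50,50))):
    x,y,w,h=lo;f=c['frame'][y:y+h,x:x+w].astype(int);m=((f[...,0]-f[...,2]>60)&(f[...,0]>120)).astype(np.uint8)
    nl,L,s,ce=cv2.connectedComponentsWithStats(m)
    print(n,[(s[i][4],ce[i]+[x,y]) for i in range(1,nl) if s[i][4]>5],proj(c,X))
E
```

```text
[[529. 265.]
 [526. 227.]] [ 0.45607758 -0.18673878  0.07115701]
a [(np.int32(26), array([230. , 239.5])), (np.int32(36), array([252.83333333, 258.75      ])), (np.int32(227), array([232.91189427, 259.81938326])), (np.int32(58), array([209.44827586, 261.56896552]))] [[231.52424395 240.50175908]
 [230.9141336  239.39225049]]
b [(np.int32(40), array([264.675, 188.375])), (np.int32(21), array([221.52380952, 201.0952381 ])), (np.int32(27), array([235.88888889, 213.88888889]))] [[236.08196326 218.15674073]
 [235.70550462 213.40723433]]
```

View pics/c4.png

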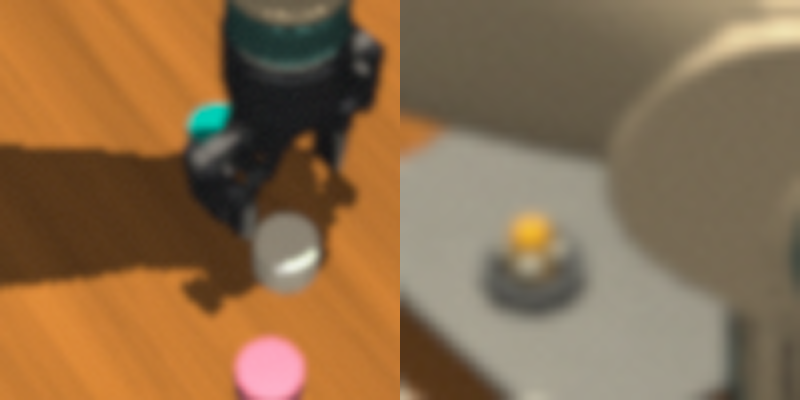

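Side crop: the cap sits below the open fingers at crop (287,250), and the stud tip at (530,232) matches the model. Lower and grip.

Call:
step_arm(commands=[[-0.007,-0.015,0,0,0,0,0.25],[-0.007,-0.015,-0.06,0,0,0,0.25],[-0.007,-0.015,-0.12,0,0,0,0.25],[-0.007,-0.015,-0.18,0,0,0,0.25],[-0.007,-0.015,-0.22,0,0,0,0.25],[-0.007,-0.015,-0.225,0,0,0,0.35],[-0.007,-0.015,-0.225,0,0,0,0.5],[-0.007,-0.015,-0.225,0,0,0,0.7],[-0.007,-0.015,-0.225,0,0,0,1],[-0.007,-0.015,-0.225,0,0,0,1],[-0.007,-0.015,-0.225,0,0,0,1],[-0.007,-0.015,-0.225,0,0,0,1]])

```text
t: 8.15
position: [0.4534, -0.1915, 0.0029]
tcp_rot: [2.128, 2.308, 0.001]
force: [-0.5, 1.0, 5.6]
finger_gap: 0.0388
grip_force: 60.7
```

Call:
step_arm(commands=[[0,0,0.1,0,0,0,1],[0,0,0.22,0,0,0,1],[0,0,0.34,0,0,0,1],[0,0,0.45,0,0,0,1],[0.05,0.12,0.45,0,0,0,1],[0.1,0.24,0.45,0,0,0,1],[0.15,0.36,0.45,0,0,0,1],[0.15,0.48,0.45,0,0,0,1],[0.15,0.6,0.45,0,0,0,1],[0.15,0.7,0.45,0,0,0,1],[0.15,0.7,0.45,0,0,0,1],[0.15,0.7,0.45,0,0,0,1]])

```text
t: 9.15
position: [0.497, 0.0204, 0.1367]
tcp_rot: [-2.125, -2.313, 0.001]
force: [-0.2, -0.1, -0.7]
finger_gap: 0.0389
grip_force: 60.5
```

```bash
python3 - <<'E'
from h import *
print(manip.get_state()['position'])
a=load('t3');b=load('s3');print(tri(a,(230.2,239.5),b,(235.9,213.9)),tri(a,(230.7,239.6),b,(236,214)))
a=snap('top','t4');b=snap('side','s4')
def crop(c,x,y,w,h): return cv2.resize(c['frame'][y:y+h,x:x+w,::-1],(400,400),interpolation=cv2.INTER_CUBIC)
P=manip.get_state()['position'];u=proj(b,P)[0];x,y=int(u[0])-40,int(u[1])-40;print(u,x,y)
u2=proj(a,P)[0];x2,y2=int(u2[0])-40,int(u2[1])-40
cv2.imwrite('pics/c5.png',np.hstack([crop(b,x,y,80,80),crop(a,x2,y2,80,80)]))
E
```

```text
[0.49698585 0.02042969 0.13666572]
[0.54801358 0.15628581 0.08509865] [0.54742287 0.15470568 0.08633807]
[246.99720749 238.3221953 ] 206 198
```

View pics/c5.png

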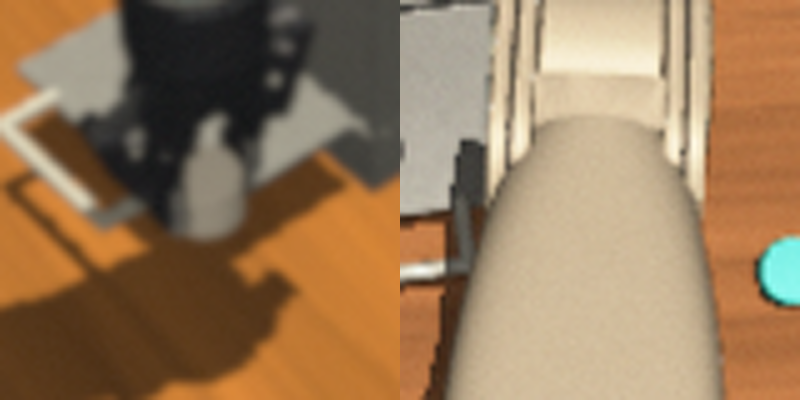

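Side crop: the cap is gripped upright (right edge 247, bottom 240), within about 1.5 mm of the TCP prediction. Move over the stud.

Call:
step_arm(commands=[[0.05,0.12,0,0,0,0,1],[0.1,0.24,0,0,0,0,1],[0.15,0.36,0,0,0,0,1],[0.168,0.447,0,0,0,0,1],[0.168,0.447,0,0,0,0,1],[0.168,0.447,-0.05,0,0,0,1],[0.168,0.447,-0.1,0,0,0,1],[0.168,0.447,-0.12,0,0,0,1],[0.168,0.447,-0.12,0,0,0,1],[0.168,0.447,-0.12,0,0,0,1]])

```text
t: 10.08
position: [0.5476, 0.1519, 0.1006]
tcp_rot: [-2.131, -2.308, 0.002]
force: [-0.2, 0.1, -0.1]
finger_gap: 0.0387
grip_force: 60.5
```

```bash
python3 - <<'E'
from h import *
s=manip.get_state();P=s['position'];print(P,s['force'])
a=snap('top','t5');b=snap('side','s5')
def crop(c,x,y,w,h): return cv2.resize(c['frame'][y:y+h,x:x+w,::-1],(560,560),interpolation=cv2.INTER_CUBIC)
u=proj(b,P)[0];x,y=int(u[0])-28,int(u[1])-28
c=crop(b,x,y,56,56)
th=np.linspace(0,6.28,40)
for cx,cy,r,z,col in((P[0],P[1]+.0005,.0205,P[2]-.003,(0,0,255)),(P[0],P[1]+.0005,.0205,P[2]+.027,(0,0,255)),(.5473,.1548,.019,.07,(0,255,0))):
    q=(proj(b,np.c_[cx+r*np.cos(th),cy+r*np.sin(th),0*th+z])-[x,y]+.5)*10
    cv2.polylines(c,[q.astype(np.int32)],True,col,1)
cv2.imwrite('pics/c6.png',c)
E
```

```text
[0.54760775 0.15192935 0.10058473] [-0.22846002  0.09517045 -0.07884752]
```

View pics/c6.png

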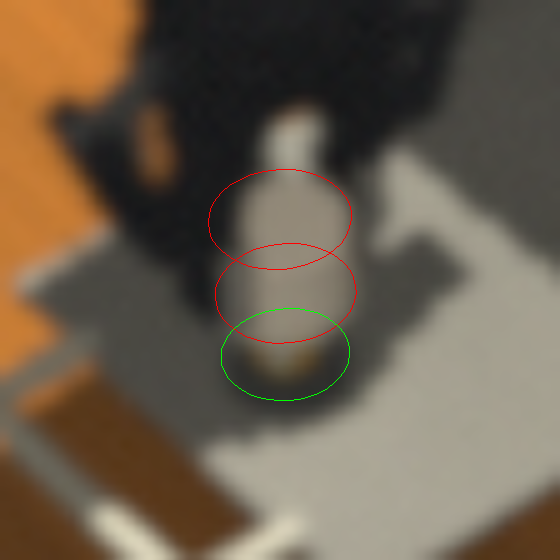

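The overlay shows the cap right above the stud (cap bottom at y≈345, brass at (285,358) inside the predicted seat circle). Correct y by 2.7 mm and ease down.

Call:
step_arm(commands=[[-0.001,0.009,0,0,0,0,1],[-0.001,0.009,0,0,0,0,1],[-0.001,0.009,-0.01,0,0,0,1],[-0.001,0.009,-0.02,0,0,0,1],[-0.001,0.009,-0.03,0,0,0,1],[-0.001,0.009,-0.035,0,0,0,1],[-0.001,0.009,-0.035,0,0,0,1],[-0.001,0.009,-0.035,0,0,0,1]])

```text
t: 10.85
position: [0.5473, 0.1559, 0.09]
tcp_rot: [-2.129, -2.31, 0.001]
force: [0.3, 0.9, -0.5]
finger_gap: 0.039
grip_force: 60.5
```

Call:
step_arm(commands=[[0,0,-0.005,0,0,0,1],[0,0,-0.01,0,0,0,1],[0,0,-0.015,0,0,0,1],[0,0,-0.015,0,0,0,1],[0,0,-0.015,0,0,0,1]])

```text
t: 11.27
position: [0.548, 0.156, 0.0861]
tcp_rot: [2.129, 2.309, 0.001]
force: [0.7, 0.0, 0.9]
finger_gap: 0.0385
grip_force: 60.7
```

Call:
step_arm(commands=[[0,0,-0.005,0,0,0,1],[0,0,-0.01,0,0,0,1],[0,0,-0.015,0,0,0,1],[0,0,-0.015,0,0,0,1],[0,0,-0.015,0,0,0,1]])

```text
t: 11.68
position: [0.5497, 0.1563, 0.0836]
tcp_rot: [2.128, 2.308, 0.006]
force: [-0.2, -0.5, 8.6]
finger_gap: 0.0388
grip_force: 61.5
```

Call:
step_arm(commands=[[0,0,-0.006,0,0,0,1],[0,0,-0.012,0,0,0,1],[0,0,-0.018,0,0,0,1],[0,0,-0.018,0,0,0,1],[0,0,-0.018,0,0,0,1]])

```text
t: 12.1
position: [0.548, 0.1561, 0.0749]
tcp_rot: [2.129, 2.31, 0.001]
force: [4.3, 1.7, -7.5]
finger_gap: 0.0386
grip_force: 61.3
```

Call:
step_arm(commands=[[0,0,-0.004,0,0,0,1],[0,0,-0.008,0,0,0,1],[0,0,-0.008,0,0,0,1],[0,0,-0.008,0,0,0,1]])

```text
t: 12.43
position: [0.5477, 0.1559, 0.0734]
tcp_rot: [2.129, 2.31, 0.0]
force: [4.3, 0.8, -3.8]
finger_gap: 0.0389
grip_force: 61.6
```

Call:
step_arm(commands=[[0,0,-0.003,0,0,0,1],[0,0,-0.006,0,0,0,1],[0,0,-0.006,0,0,0,1],[0,0,-0.006,0,0,0,1]])

```text
t: 12.77
position: [0.5477, 0.1559, 0.0729]
tcp_rot: [2.129, 2.309, 0.001]
force: [0.8, 0.9, 5.9]
finger_gap: 0.0385
grip_force: 62.6
```

Call:
step_arm(commands=[[0,0,-0.002,0,0,0,1],[0,0,-0.004,0,0,0,1],[0,0,-0.004,0,0,0,1],[0,0,-0.004,0,0,0,1],[0,0,-0.004,0,0,0,1],[0,0,-0.004,0,0,0,1]])

```text
t: 13.27
position: [0.5477, 0.1559, 0.0728]
tcp_rot: [2.129, 2.309, 0.001]
force: [-2.6, -0.7, 11.4]
finger_gap: 0.0388
grip_force: 63.5
```

```bash
python3 - <<'E'
from h import *
b=snap('side','s6');s=manip.get_state();P=s['position'];print(P,s['force'],s['grip_force'])
u=proj(b,P)[0];x,y=int(u[0])-40,int(u[1])-40
cv2.imwrite('pics/c7.png',cv2.resize(b['frame'][y:y+80,x:x+80,::-1],(560,560),interpolation=cv2.INTER_CUBIC))
E
```

```text
[0.5477315  0.15593519 0.07280142] [-2.33918904 -1.02662573 13.11611061] 63.49119779249975
```

View pics/c7.png

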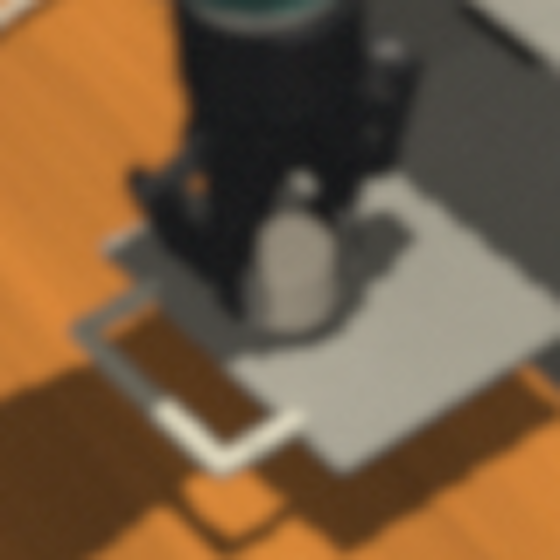

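The cap, at crop (292,280), sits upright on the seat of the level cover, with about 12 N of steady downward push. Hand in.

```bash
python3 -c "
from bench import manip
print(manip.sign_off())"
```

```text
the job is handed in; nothing more can be done
None
```

The cover is fully open, and the cap clicked home on the stud; I handed the job in with the gripper still on it, pressing down at about 12 N (judge's verdict not shown).

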